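Load and stack two post trays at the profile bench

TASK

Put the cut profile lying on the bench into the empty bay of the post tray that already holds one, then pick up the empty tray by its centre bar and stack it on top, so that all four post feet are fully home in the cups below, and after that stand the angle cleat on the deck of the upper tray. Set each thing all the way down before you let go of it, drop nothing, and leave the first profile in its bay and the spray can and the screwdriver where they are.

Things in the scene. Friction and masses are not known exactly. Their poses are not given: they have to be found in the camera images.
- lower: Bottom post tray, loose on the bench, the one with a profile already in it (in its -y bay). Grey posts, black rubber-lined deck, 200 mm along x, 190 along y, 98 high, 0.7 kg. Origin: centre of footprint at foot level, z up, x along its centre bar. Deck top at z = 26 mm, lips round it up to z = 38 (inner faces x = +-90, y = +-85). A tray fully home on it has its origin 80 mm higher, bars parallel, either way round.
- lower_bar (a point): Middle of the bottom tray's centre carrying bar, which runs along x and parts the tray into two bays: 8 mm thick in y, z = 62 to 76 mm above the feet, open between bar and deck. At x = +-86 mm it joins 8 mm thick end rails of the same height that run along y.
- free_bay (a point): Middle of the deck of the empty +y bay of the bottom tray, at x = 0, y = 44.5, z = 26 mm in its frame. The bay is free from y = 4 (bar) to 85 mm (lip) and 164 mm long between the end rails.
- cup (a point): Centre of the floor of the bottom tray's cup at x = +86, y = +81, z = 80 mm in its frame; the four cups sit on the 16 mm square posts at x = +-86, y = +-81. Each is an open square, 28 mm outside, 22 mm inside, 18 mm deep (rim at z = 98).
- upper: The empty post tray, standing loose on the bench; same make, sizes and frame as the bottom tray (deck top at z = 26, cup rims at z = 98 mm), 0.5 to 0.8 kg, centre of mass on its middle axis. Origin: centre of the footprint at foot level, z up, x along its carrying bar.
- upper_bar (a point): Middle of the empty tray's carrying bar, the place to grip it: 8 mm thick in y, z = 62 to 76 mm above the feet (this point at 69), running along x.
- foot (a point): Underside of the empty tray's foot at x = +86, y = +81 mm; the four feet stand at x = +-86, y = +-81. Posts are 16 mm square; a black cap tapers over the lowest 9 mm to 9 mm across. A foot has 3 mm play each way in a cup and finds its way in from about 5 mm off.
- upper_deck (a point): Middle of the empty tray's deck, below its bar, 26 mm above its feet. Each bay beside the bar is free from y = 4 to 85 mm; the cleat with its foot pointing in to the bar stands well with its origin about 45 mm from the bar.
- profile: The profile to load: slotted aluminium extrusion lying on the bench, 30 x 30 mm section, 140 mm long along its x axis, about 0.14 kg. Origin: centre of its underside, z up.
- profile_mid (a point): Centre of that profile, 15 mm above its underside; 41 mm above the lower tray's origin when it lies on the deck.
- stock: The first profile, same 30 x 30 x 140 mm, lying lengthwise in the -y bay of the bottom tray; stays there. Origin: centre of its underside, x along its length.
- stock_mid (a point): Centre of the first profile.
- cleat: Aluminium angle cleat, L section, 80 mm long (its x), standing on its foot flange with the other leg upright; foot flange 50 mm wide in y (-25 to +25) and 8 mm thick, upright leg 8 mm thick at y = -25 to -17 mm, up to z = 70 mm; about 0.19 kg, centre of mass at y = -12, z = 23 mm. Origin: centre of the foot flange's underside. Grip it by the upright leg, across its 8 mm.
- can: White spray can, 56 mm in diameter, 170 mm high, standing; bystander. Origin: centre of its underside.
- driver: Screwdriver with a yellow square-sided handle 26 mm thick, 190 mm long along its x, lying; bystander. Origin: under its middle.
Things that resemble listed ones, but are neither listed nor needed, are in the scene too. What is shaped like the profile but pink or purple is not meant.

How it is judged (in metres and radians):
On the way, in this order (a step that is already met when the one before it is completed fails the run):
1. the profile lies on the deck in the empty bay of the lower tray while the fingers still hold it (x of profile_mid in the frame of lower between -0.02 and 0.02 m and y of profile_mid in the frame of lower between 0.018 and 0.073 m and z of profile_mid in the frame of lower between 0.036 and 0.046 m and angle between the x axis of profile and the x axis of lower, either way round below 0.15 rad and contact force between the fingers and profile above 0.3 N), for 0.1 s.
2. the empty tray is fully home on the lower tray, all four feet in the cups, while the fingers still hold it (horizontal distance between upper and lower below 0.006 m and z of upper in the frame of lower between 0.077 and 0.084 m and angle between the x axis of upper and the x axis of lower, either way round below 0.05 rad and angle between the z axis of upper and the z axis of lower, either way round below 0.025 rad and contact force between the fingers and upper above 0.3 N), for 0.1 s.
3. the cleat stands on the deck of the stacked upper tray while the fingers still hold it (horizontal distance between upper and lower below 0.006 m and z of upper in the frame of lower between 0.077 and 0.084 m and angle between the x axis of upper and the x axis of lower, either way round below 0.05 rad and angle between the z axis of upper and the z axis of lower, either way round below 0.025 rad and x of cleat in the frame of upper between -0.06 and 0.06 m and y of cleat in the frame of upper between -0.075 and 0.075 m and z of cleat in the frame of upper between 0.022 and 0.031 m and angle between cleat's own z axis and vertical below 0.1 rad and contact force between the fingers and cleat above 0.3 N), for 0.1 s.
At the end, for the whole second after the job is handed in: One profile lies on the deck in each bay of the lower tray (within 20 mm of mid-length, 0.15 rad); the upper tray is home in all four cups (80 mm up, -3/+4 mm; 6 mm sideways; bars parallel within 0.05 rad; level within 0.025); the cleat stands on the upper deck; all released, at rest (x of profile_mid in the frame of lower between -0.02 and 0.02 m and y of profile_mid in the frame of lower between 0.018 and 0.073 m and z of profile_mid in the frame of lower between 0.036 and 0.046 m and angle between the x axis of profile and the x axis of lower, either way round below 0.15 rad and x of stock_mid in the frame of lower between -0.02 and 0.02 m and y of stock_mid in the frame of lower between -0.073 and -0.018 m and z of stock_mid in the frame of lower between 0.036 and 0.046 m and horizontal distance between upper and lower below 0.006 m and z of upper in the frame of lower between 0.077 and 0.084 m and angle between the x axis of upper and the x axis of lower, either way round below 0.05 rad and angle between the z axis of upper and the z axis of lower, either way round below 0.025 rad and x of cleat in the frame of upper between -0.06 and 0.06 m and y of cleat in the frame of upper between -0.075 and 0.075 m and z of cleat in the frame of upper between 0.022 and 0.031 m and angle between cleat's own z axis and vertical below 0.1 rad and angle between lower's own z axis and vertical below 0.02 rad and linear speed of each of lower, upper, profile, cleat below 0.02 m/s); the robot touches nothing.
It fails at once if the spray can is moved more than 30 mm (distance of can from where it was at the start of the episode above 0.03 m).
It fails at once if the screwdriver is moved more than 30 mm (distance of driver from where it was at the start of the episode above 0.03 m).
It also fails if it takes over 72 s, if anything falls off the work surface, if the arm or the gripper's body presses on something with over 40 N, if the wrist force passes 120 N, or if a joint passes its speed limit or range.

ROBOT

A 6-joint arm with a two-finger parallel gripper is mounted at the origin on the work surface. World frame = base frame: x ahead of the robot, y to its left, z up, the work surface at z = 0. Lengths are in mm, angles in rad, forces in N, time in s.
With the tool pointing down it reaches from about 300 to 850 mm from the base axis. Payload 4.2 kg.
Tool frame: the origin (TCP) lies midway between the tips of the shut fingers; the grasp point (between the pads) lies 19 mm behind it; z points along the fingers, y is the line along which they close (so a half turn about z gives the same grasp; the last joint's range is limited). The gripper opens to 91 mm and grips with 3 to 60 N. Pads are 32 mm wide; open, the fingers measure 118 mm over their backs; the gripper's body (76 mm by 178 mm) begins 60 mm behind the grasp point.
Start: joints at [1.27, 0.32, 1.565, -0, 1.257, -0.02], TCP at [159.348, 552.496, 213.976] pointing down, gripper open.
Joint ranges: [-3.11, 3.11], [-0.84, 2.01], [0.21, 2.61], [-1.34, 4.49], [0.05, 2.63], [-2.56, 2.56]. Speed limits (rad/s): [2.57, 2.57, 3.14, 3.14, 3.14, 3.14].

INTERFACE

Orientations are given as a unit quaternion [x, y, z, w].
In Python, from station import robot gives the robot as it stands.
- The arm moves only by the tool arm_command, never from a script. Its argument "plan" is a list of rows, each an object with "offset": the shift along the world's x, y, z in units of 25 mm (1.0 is 25 mm), a list of three; "rotation": the turn, a rotation vector about the world's x, y, z in rad, a list of three; "fingers": the gripper's target within -1 to 1 (shut at 1, half-way at 0, fully open at -1). In form: [{"offset": [tx, ty, tz], "rotation": [rx, ry, rz], "fingers": fingers}, ...]. A call has 1 to 8 rows; each row is the pose to reach, as a shift and turn from the pose commanded when the call began; what a row does not reach only later rows make up. A row lasts 1/10 s, in which the tool goes at most 50 mm and 8.59 degrees, less where a joint would pass 70% of its speed; a pose out of reach is approached as far as the arm can. A call with a gripper value outside its range is refused whole. The fingers move at their own pace and stop on an object; "force" is the grip in N (left out, the last holds). Time passes only in rows, so rows that repeat a pose let the fingers close. It gives the time, the measured TCP pose, the force, the opening and the grip force at its end, in the units of the state.
- robot.get_obs(): the state, without advancing time (a new reading comes with each control period).
- robot.capture(name): name is "scene" or "top"; returns a dict with "pixels" (400x640x3 uint8, blue, green, red), "vertical_fov" (degrees; the focal length in pixels is half the picture's height over the tangent of half this angle, whatever the lens; pixels are square), "cx", "cy" (the principal point, pixels), "k1" (the pictures are not rectified: a ray, as slopes to the right and down, at radius r is drawn at 1 + k1 r^2 times it, then the intrinsics apply), "T" (4x4, takes a point from camera to world coordinates). Camera axes: x right, y up, looking along -z (the intrinsics and any distortion apply to the point x, -y, -z); pixel columns grow to the right and rows downward; lengths in mm; the calibration is good to about 2 mm. A picture is of the moment at which its call begins. There is no depth.
- robot.hand_in(): hands the job in; it is judged then, once.
The state is a dict: "time_s": time; "joints": joint angles; "dq": joint speeds; "joint_efforts": joint torques, N m; "tcp_pos": TCP position; "eef_rot": TCP orientation; "ft_force": force on the tool from outside, world axes, zero at the start; "wrist_torque": the same for the moment, N m; "opening": opening from 0.0 (shut) to 1.0 (fully open); "grasp_force": force on a finger pad.
Only numpy, scipy, OpenCV 4.12 (cv2) and the standard library are available. Lean on these libraries where they do the work, as an engineer would, in place of code of your own. Each camera call takes 0.05 s, during which the arm holds its last target. There are 200 camera calls.

## Working session

There is one attempt and no reset: what is moved stays moved. The work goes in short steps, Python scripts to look and compute and a tool call to move; the robot and the scene stay as the last step left them, time stands still between calls to the robot, and variables do not carry over. Pictures are saved under pics/ and viewed, at most 10 in all, crops included, and the job is handed in when it is done.

Besides the shell and the picture viewer there is one more tool, called after "Call:" by a JSON object that holds its "name" and its "arguments", one argument or row to a line. arm_command: Moves the arm, as the interface text tells. Its arguments: {"type":"object","properties":{"plan":{"type":"array","items":{"type":"object","properties":{"offset":{"type":"array","items":{"type":"number"}},"rotation":{"type":"array","items":{"type":"number"}},"fingers":{"type":"number"}}}},"force":{"type":"number"}},"required":["plan"]}

```bash
mkdir -p pics; cat > h.py <<'E'
import numpy as np, cv2
from station import robot
def cap(n):
    c=robot.capture(n); c['f']=200/np.tan(np.radians(c['vertical_fov'])/2); c['T']=np.array(c['T']); return c
def K(c): return np.array([[c['f'],0,c['cx']],[0,c['f'],c['cy']],[0,0,1.]])
def D(c): return np.array([c['k1'],0,0,0.])
def ray(c,px):
    u=cv2.undistortPoints(np.array(px,float).reshape(-1,1,2),K(c),D(c)).reshape(-1,2)
    d=np.c_[u[:,0],-u[:,1],-np.ones(len(u))]@c['T'][:3,:3].T
    return c['T'][:3,3],d
def at_z(c,px,z):
    o,d=ray(c,px); z=np.broadcast_to(z,len(d)); return o+d*((z-o[2])/d[:,2])[:,None]
def proj(c,P):
    q=(np.array(P,float).reshape(-1,3)-c['T'][:3,3])@c['T'][:3,:3]
    q=q*[1,-1,-1]
    return cv2.projectPoints(q.reshape(-1,1,3),np.zeros(3),np.zeros(3),K(c),D(c))[0].reshape(-1,2)
def pose(x,y,th,pts,z0=0):
    pts=np.array(pts,float); c,s=np.cos(th),np.sin(th)
    return np.c_[x+c*pts[:,0]-s*pts[:,1],y+s*pts[:,0]+c*pts[:,1],pts[:,2]+z0]
E
python3 - <<'E'
from h import *
for n in('scene','top'):
    c=cap(n); cv2.imwrite(f'pics/{n}0.png',c['pixels']); print(n,c['T'].round(3).tolist(),c['vertical_fov'],c['cx'],c['cy'],c['k1'])
print(robot.get_obs())
E
```

```text
scene [[-0.3, -0.636, 0.711, 1482.488], [0.954, -0.192, 0.23, 332.742], [-0.01, 0.747, 0.665, 947.571], [0.0, 0.0, 0.0, 1.0]] 53.462841647773416 320.4157031302153 197.48690292227707 0.03001245009422731
top [[-0.004, 0.994, -0.11, 412.086], [-1.0, -0.004, -0.0, 16.949], [-0.001, 0.11, 0.994, 1644.036], [0.0, 0.0, 0.0, 1.0]] 42.380346386796816 328.94776432913 202.44728973581334 -0.1692107990075725
{'time_s': 0.1, 'joints': array([ 1.26998527e+00,  3.20212109e-01,  1.56556030e+00, -1.91788658e-05,
        1.25741593e+00, -1.99990461e-02]), 'dq': array([ 8.78011812e-04, -2.18740241e-05, -2.61218490e-03, -1.04537542e-03,
       -2.94273959e-04, -3.53426420e-04]), 'joint_efforts': array([ 1.45244521e-03, -4.13334668e+01, -2.32509524e+01,  7.31719821e-02,
        4.22857446e-02, -5.08633059e-05]), 'tcp_pos': array([159.22069032, 552.03440238, 213.2122062 ]), 'eef_rot': array([ 1.39942155e-01,  9.90159359e-01, -7.89058272e-04, -1.18427115e-04]), 'ft_force': array([-0.33942644, -0.08037878,  0.63129178]), 'wrist_torque': array([-0.02853055, -0.00432478, -0.02286691]), 'grasp_force': 0.0, 'opening': 0.9969372577004851}
```

View pics/scene0.png

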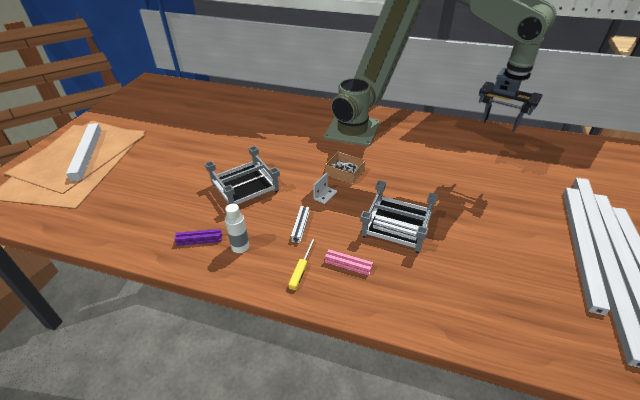

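View pics/top0.png

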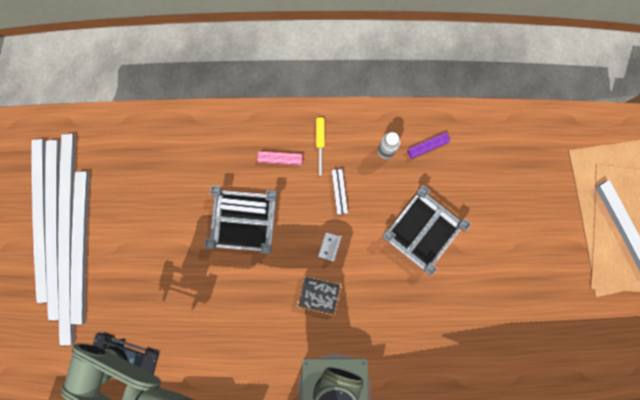

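The top view shows the lower tray with the silver stock at (242,220), and the empty tray at (427,229). The cleat is at (330,247), the can at (389,145) and the driver at (320,145).
Profile candidates: silver (340,191), pink (279,158), purple (428,145), and the long bars at (60,240) and (620,225). The silver one at (340,191) fits, because it is slotted, about 140 mm long and not pink or purple. I'll check it in enlarged crops.

```bash
python3 - <<'E'
import cv2
a=cv2.imread('pics/top0.png')[110:310,200:475]; cv2.imwrite('pics/tc.png',cv2.resize(a,None,fx=2.9,fy=2.9,interpolation=cv2.INTER_CUBIC))
a=cv2.imread('pics/scene0.png')[140:300,195:455]; cv2.imwrite('pics/sc.png',cv2.resize(a,None,fx=3,fy=3,interpolation=cv2.INTER_CUBIC))
E
```

```text
(no output)
```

View pics/tc.png

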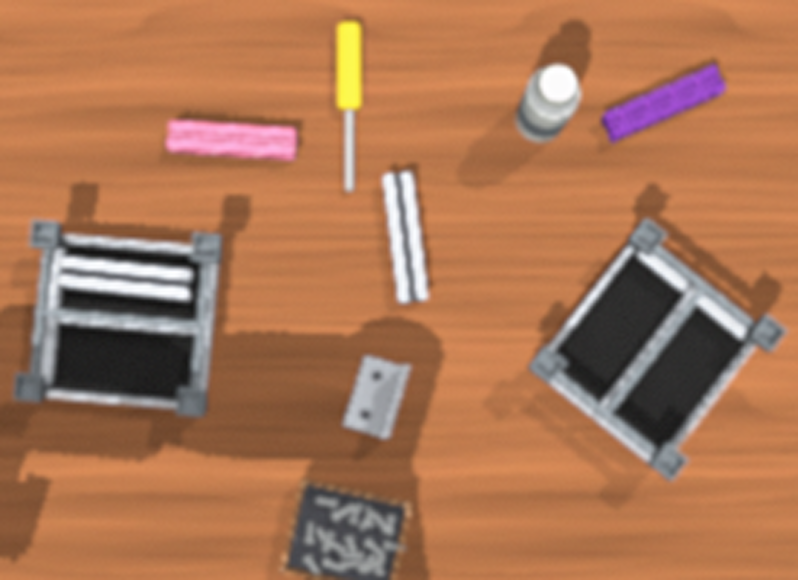

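View pics/sc.png

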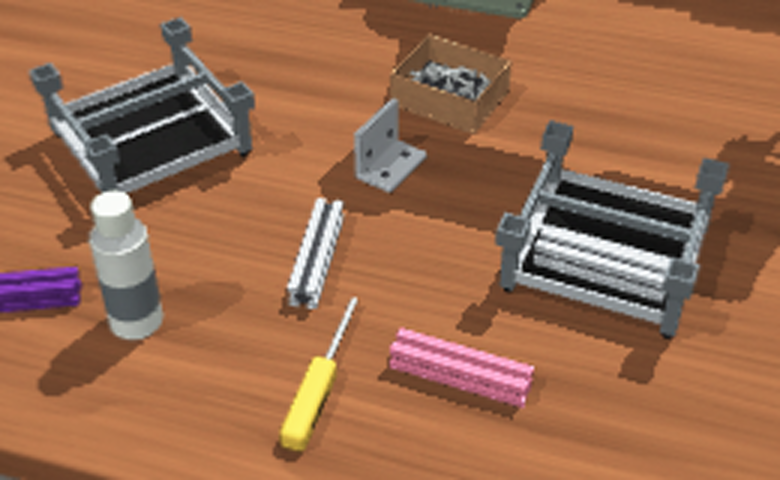

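The crops confirm the silver slotted profile at top (340,191). The cleat's upright leg is on its -y side. Next I'll fit the poses from both views.

```bash
cat > fit.py <<'E'
from h import *
from scipy.optimize import least_squares
from itertools import permutations
def top(p): return (np.array(p)+.5)/2.9-.5+[200,110]
def sc(p): return (np.array(p)+.5)/3-.5+[195,140]
def fit(name,obs,pts,x0,z0=0):
    def res(v): return np.concatenate([(proj(c,pose(*v[:2],v[2],np.array(pts)[i],z0))-px).ravel() for c,i,px in obs])
    r=least_squares(res,x0,x_scale=[10,10,.1]); print(name,r.x.round(3),'deg',np.degrees(r.x[2]).round(1),'res',r.fun.round(1).tolist()); return r.x
E
python3 - <<'E'
from fit import *
T=cap('top');S=cap('scene')
cups=[[86,81,98],[86,-81,98],[-86,81,98],[-86,-81,98]]
def go(n,pts,tp,sp,x0):
    a=fit(n+' T',[(T,range(len(tp)),top(tp))],pts,x0)
    if sp: fit(n+' TS',[(T,range(len(tp)),top(tp)),(S,range(len(sp)),sc(sp))],pts,x0); fit(n+' S',[(S,range(len(sp)),sc(sp))],pts,a)
# lower: stock bay (+x world) is -y local => local y = -x world, local x = +y world (th=+90)
# crop left = +y world = +x local; up = -y local
go('lower',cups,[(29,386),(45,235),(192,400),(206,247)],[(713,168),(681,270),(557,130),(512,225)],[450,250,1.6])
# upper: bar from crop(695,290) up-right to (605,415): local x up-right -> th about -35deg; left-up = +y
go('upper',cups,[(648,237),(768,333),(545,361),(669,462)],[(100,144),(45,74),(238,91),(176,27)],[450,-330,-.6])
go('profile',[[70,15,30],[70,-15,30],[-70,-15,30],[-70,15,30]],[(382,173),(412,171),(428,298),(398,302)],None,[500,-40,.1])
go('stock',[[70,15,56],[70,-15,56],[-70,15,56],[-70,-15,56]],[(60,286),(60,257),(192,299),(192,269)],None,[500,250,1.6])
go('cleat',[[40,25,8],[-40,25,8],[40,-25,70],[-40,-25,70]],[(365,356),(345,428),(410,365),(388,438)],[(427,154),(390,190)],[420,0,-.27])
print('can',at_z(T,[top((557,83))],170),at_z(T,[top((541,122))],0))
E
```

```text
lower T [535.111 285.46    1.487] deg 85.2 res [-0.0, 0.4, -0.2, -0.5, 0.1, 0.4, 0.1, -0.3]
lower TS [535.156 286.23    1.485] deg 85.1 res [-0.3, 0.3, -0.4, -0.6, -0.2, 0.4, -0.1, -0.3, -0.5, 0.0, -0.2, -0.1, -0.4, 0.1, -0.0, -0.3]
lower S [535.275 287.012   1.483] deg 84.9 res [-0.2, 0.1, 0.0, 0.0, -0.1, 0.1, 0.2, -0.2]
upper T [ 500.155 -277.169   -0.691] deg -39.6 res [0.1, -0.5, 0.0, 0.0, 0.4, 0.6, -0.5, -0.1]
upper TS [ 500.116 -276.991   -0.688] deg -39.4 res [-0.1, -0.5, -0.1, -0.1, 0.4, 0.8, -0.5, -0.1, -0.1, 0.4, -0.0, -0.7, -0.1, 0.4, 0.0, -0.4]
upper S [ 500.193 -276.721   -0.681] deg -39.0 res [0.2, 0.5, -0.1, -0.5, -0.0, 0.3, -0.1, -0.4]
profile T [ 6.27859e+02 -1.57460e+01  1.16000e-01] deg 6.7 res [0.5, 0.5, -0.4, 0.0, -0.5, -0.1, 0.4, -0.4]
stock T [580.269 284.379   1.479] deg 84.7 res [0.1, -0.1, 1.1, 0.4, -1.1, -0.6, -0.1, 0.2]
cleat T [ 4.53078e+02  1.58880e+01 -2.76000e-01] deg -15.8 res [-0.2, -0.0, -0.1, -0.5, -0.1, 0.2, 0.5, 0.4]
cleat TS [ 4.53523e+02  1.60930e+01 -1.29000e-01] deg -7.4 res [-2.3, 0.6, 1.4, 0.9, -1.8, -1.5, 2.5, -0.6, -10.4, 11.4, 10.9, -14.0]
cleat S [471.197  66.084   2.837] deg 162.6 res [0.1, -0.2, -0.1, 0.2]
can [[ 764.30132166 -167.64068612  170.        ]] [[ 760.04471962 -169.89842343    0.        ]]
```

Call:
{"name": "arm_command", "arguments": {
  "plan": [
    {"offset": [18.74, -22.73, -2], "rotation": [0, 0, -2.744], "fingers": -0.3},
    {"offset": [18.74, -22.73, -2], "rotation": [0, 0, -2.744], "fingers": -0.3},
    {"offset": [18.74, -22.73, -2], "rotation": [0, 0, -2.744], "fingers": -0.3},
    {"offset": [18.74, -22.73, -2], "rotation": [0, 0, -2.744], "fingers": -0.3},
    {"offset": [18.74, -22.73, -2], "rotation": [0, 0, -2.744], "fingers": -0.3},
    {"offset": [18.74, -22.73, -2], "rotation": [0, 0, -2.744], "fingers": -0.3},
    {"offset": [18.74, -22.73, -2], "rotation": [0, 0, -2.744], "fingers": -0.3},
    {"offset": [18.74, -22.73, -2], "rotation": [0, 0, -2.744], "fingers": -0.3}
  ],
  "force": 20
}}

```text
time_s: 1.0
tcp_pos: [414.1, 242.8, 186.8]
eef_rot: [0.677, 0.736, 0.0, 0.0]
ft_force: [-0.1, 0.4, 0.6]
opening: 0.651
grasp_force: 0.0
```

```bash
cat >> h.py <<'E'
def st():
    o=robot.get_obs(); q=o['eef_rot']; x,y=q[0],q[1]
    R=__import__('scipy.spatial.transform',fromlist=['Rotation']).Rotation.from_quat(q).as_matrix()
    psi=np.arctan2(R[1,1],R[0,1]); print('t',round(o['time_s'],2),'tcp',o['tcp_pos'].round(1),'psi',round(psi,4),'zaxis',R[:,2].round(3),'q',o['joints'].round(2),'F',o['ft_force'].round(1),'open',round(o['opening']*91,1),'g',round(o['grasp_force'],1))
    return o['tcp_pos'],psi
def go(x,y,z,psi,m=np.pi):
    p,s=st(); d=(np.array([x,y,z])-p)/25; print('offset',d.round(2),'rot',round((psi-s+m)%(2*m)-m,3))
E
python3 - <<'E'
from fit import *
T=cap('top');S=cap('scene')
pts=[[40,25,8],[-40,25,8],[40,-25,70],[-40,-25,70]]
fit('cleat',[(T,range(4),top([(365,356),(345,428),(410,365),(388,438)])),(S,[0,1,3],sc([(390,190),(427,154),(397,100)]))],pts,[450,15,-.27])
go(627.9,-15.7,120,-1.454)
E
```

```text
cleat [ 4.53607e+02  1.72040e+01 -3.01000e-01] deg -17.3 res [-0.3, -0.3, -0.8, -1.0, -0.3, 0.3, -0.4, 0.3, -0.1, -0.4, -0.1, -0.7, -1.5, -0.9]
t 1.1 tcp [416.1 240.3 186.4] psi 0.0812 zaxis [ 0.001 -0.002 -1.   ] q [ 0.5   0.19  1.81 -0.    1.13  0.42] F [-0.3  0.7  0.4] open 59.0 g 0.0
offset [  8.47 -10.24  -2.66] rot -1.535
```

Call:
{"name": "arm_command", "arguments": {
  "plan": [
    {"offset": [8.4, -10.2, -2.6], "rotation": [0, 0, -1.53], "fingers": -0.3},
    {"offset": [8.4, -10.2, -2.6], "rotation": [0, 0, -1.53], "fingers": -0.3},
    {"offset": [8.4, -10.2, -2.6], "rotation": [0, 0, -1.53], "fingers": -0.3},
    {"offset": [8.4, -10.2, -2.6], "rotation": [0, 0, -1.53], "fingers": -0.3},
    {"offset": [8.4, -10.2, -2.6], "rotation": [0, 0, -1.53], "fingers": -0.3},
    {"offset": [8.4, -10.2, -2.6], "rotation": [0, 0, -1.53], "fingers": -0.3},
    {"offset": [8.4, -10.2, -2.6], "rotation": [0, 0, -1.53], "fingers": -0.3},
    {"offset": [8.4, -10.2, -2.6], "rotation": [0, 0, -1.53], "fingers": -0.3}
  ]
}}

```text
time_s: 1.9
tcp_pos: [625.3, -13.3, 120.1]
eef_rot: [0.975, 0.224, -0.0, 0.0]
ft_force: [-1.0, 0.6, 0.0]
opening: 0.653
grasp_force: 0.0
```

```bash
python3 -c "
from h import *
cap('top'); cap('top'); go(627.9,-15.7,120,-1.454)"
```

```text
t 2.0 tcp [623.3 -10.5 121. ] psi -1.1101 zaxis [-0.002  0.    -1.   ] q [-0.04  0.46  1.58  0.    1.1   1.07] F [-0.5  1.3  0.1] open 59.2 g 0.0
offset [ 0.18 -0.21 -0.04] rot -0.344
```

Call:
{"name": "arm_command", "arguments": {
  "plan": [
    {"offset": [0.18, -0.2, 0], "rotation": [0, 0, -0.15], "fingers": -0.3},
    {"offset": [0.18, -0.2, -0.5], "rotation": [0, 0, -0.3], "fingers": -0.3},
    {"offset": [0.18, -0.2, -1.5], "rotation": [0, 0, -0.344], "fingers": -0.3},
    {"offset": [0.18, -0.2, -2.5], "rotation": [0, 0, -0.344], "fingers": -0.3},
    {"offset": [0.18, -0.2, -3.4], "rotation": [0, 0, -0.344], "fingers": -0.3},
    {"offset": [0.18, -0.2, -3.4], "rotation": [0, 0, -0.344], "fingers": -0.3},
    {"offset": [0.18, -0.2, -3.4], "rotation": [0, 0, -0.344], "fingers": -0.3}
  ]
}}

```text
time_s: 2.7
tcp_pos: [627.6, -14.4, 37.3]
eef_rot: [0.998, 0.06, -0.0, -0.0]
ft_force: [0.8, -1.0, -0.5]
opening: 0.652
grasp_force: 0.0
```

```bash
python3 -c "
from h import *
c=cap('top'); s=cap('scene'); go(627.9,-15.7,6,-1.454)
a=cv2.resize(c['pixels'][140:240,270:400],None,fx=3,fy=3,interpolation=2); b=cv2.resize(s['pixels'][170:270,250:380],None,fx=3,fy=3,interpolation=2)
cv2.imwrite('pics/d.png',np.hstack([a,b]))"
```

```text
t 2.8 tcp [628.7 -14.9  38.6] psi -1.452 zaxis [ 0.003 -0.    -1.   ] q [-0.04  0.55  1.66 -0.    0.92  1.41] F [ 0.3 -0.2  0.8] open 59.2 g 0.0
offset [-0.03 -0.03 -1.3 ] rot -0.002
```

View pics/d.png

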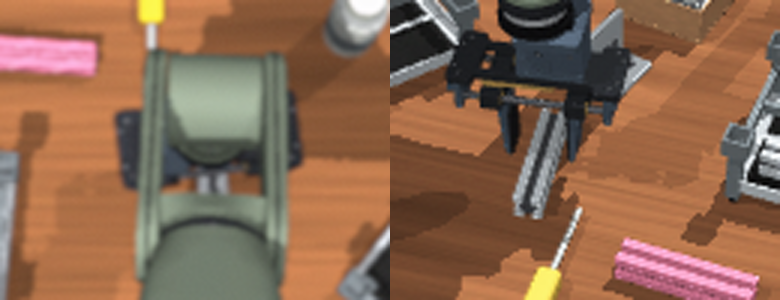

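The fingers straddle the silver profile in the scene crop (at about 540,150), clear of the driver tip. I'll descend and close.

Call:
{"name": "arm_command", "arguments": {
  "plan": [
    {"offset": [-0.02, -0.02, -0.7], "rotation": [0, 0, 0], "fingers": -0.3},
    {"offset": [-0.02, -0.02, -1.25], "rotation": [0, 0, 0], "fingers": -0.3},
    {"offset": [-0.02, -0.02, -1.25], "rotation": [0, 0, 0], "fingers": -0.3},
    {"offset": [-0.02, -0.02, -1.25], "rotation": [0, 0, 0], "fingers": 0.6},
    {"offset": [-0.02, -0.02, -1.25], "rotation": [0, 0, 0], "fingers": 0.6},
    {"offset": [-0.02, -0.02, -1.25], "rotation": [0, 0, 0], "fingers": 0.6},
    {"offset": [-0.02, -0.02, -1.25], "rotation": [0, 0, 0], "fingers": 0.6},
    {"offset": [-0.02, -0.02, -1.25], "rotation": [0, 0, 0], "fingers": 0.6}
  ],
  "force": 25
}}

```text
time_s: 3.6
tcp_pos: [627.7, -16.1, 6.2]
eef_rot: [0.998, 0.058, 0.001, 0.0]
ft_force: [-0.7, -0.3, 1.8]
opening: 0.329
grasp_force: 25.0
```

```bash
python3 -c "
from h import *
go(490.7,290,180,-0.0855)"
```

```text
t 3.6 tcp [627.7 -16.1   6.2] psi -1.4539 zaxis [ 0.001 -0.    -1.   ] q [-0.04  0.59  1.69 -0.    0.86  1.41] F [-0.7 -0.3  1.8] open 30.0 g 25.0
offset [-5.48 12.24  6.95] rot 1.368
```

Call:
{"name": "arm_command", "arguments": {
  "plan": [
    {"offset": [0, 0, 0.6], "rotation": [0, 0, 0], "fingers": 0.6},
    {"offset": [0, 0, 2], "rotation": [0, 0, 0], "fingers": 0.6},
    {"offset": [0, 0, 3.8], "rotation": [0, 0, 0], "fingers": 0.6},
    {"offset": [0, 0, 5.4], "rotation": [0, 0, 0.1], "fingers": 0.6},
    {"offset": [-1, 1.8, 6.5], "rotation": [0, 0, 0.24], "fingers": 0.6},
    {"offset": [-1.8, 3.6, 6.95], "rotation": [0, 0, 0.38], "fingers": 0.6},
    {"offset": [-2.6, 5.4, 6.95], "rotation": [0, 0, 0.52], "fingers": 0.6},
    {"offset": [-3.4, 7.2, 6.95], "rotation": [0, 0, 0.66], "fingers": 0.6}
  ]
}}

```text
time_s: 4.4
tcp_pos: [544.1, 159.3, 180.0]
eef_rot: [0.925, 0.381, 0.001, -0.0]
ft_force: [0.8, 0.8, -1.6]
opening: 0.326
grasp_force: 25.0
```

Call:
{"name": "arm_command", "arguments": {
  "plan": [
    {"offset": [-0.8, 1.8, 0], "rotation": [0, 0, 0.14], "fingers": 0.6},
    {"offset": [-1.6, 3.4, 0], "rotation": [0, 0, 0.28], "fingers": 0.6},
    {"offset": [-2.0, 4.6, 0], "rotation": [0, 0, 0.42], "fingers": 0.6},
    {"offset": [-2.08, 5.04, 0], "rotation": [0, 0, 0.56], "fingers": 0.6},
    {"offset": [-2.08, 5.04, 0], "rotation": [0, 0, 0.708], "fingers": 0.6},
    {"offset": [-2.08, 5.04, 0], "rotation": [0, 0, 0.708], "fingers": 0.6},
    {"offset": [-2.08, 5.04, 0], "rotation": [0, 0, 0.708], "fingers": 0.6},
    {"offset": [-2.08, 5.04, 0], "rotation": [0, 0, 0.708], "fingers": 0.6}
  ]
}}

```text
time_s: 5.2
tcp_pos: [493.0, 283.4, 179.2]
eef_rot: [0.738, 0.675, -0.0, -0.0]
ft_force: [0.5, 0.4, -1.8]
opening: 0.326
grasp_force: 25.0
```

```bash
python3 -c "
from h import *
cap('top');go(490.7,290,32,-0.0855)"
```

```text
t 5.25 tcp [493.1 283.4 179.3] psi -0.0884 zaxis [-0. -0. -1.] q [ 0.5   0.33  1.63 -0.    1.17  0.59] F [-1.4 -0.2 -1. ] open 29.6 g 25.0
offset [-0.1   0.26 -5.89] rot 0.003
```

Call:
{"name": "arm_command", "arguments": {
  "plan": [
    {"offset": [-0.1, 0.26, -1.5], "rotation": [0, 0, 0.003], "fingers": 0.6},
    {"offset": [-0.1, 0.26, -3], "rotation": [0, 0, 0.003], "fingers": 0.6},
    {"offset": [-0.1, 0.26, -4.2], "rotation": [0, 0, 0.003], "fingers": 0.6},
    {"offset": [-0.1, 0.26, -5], "rotation": [0, 0, 0.003], "fingers": 0.6},
    {"offset": [-0.1, 0.26, -5.5], "rotation": [0, 0, 0.003], "fingers": 0.6},
    {"offset": [-0.1, 0.26, -5.7], "rotation": [0, 0, 0.003], "fingers": 0.6},
    {"offset": [-0.1, 0.26, -5.7], "rotation": [0, 0, 0.003], "fingers": 0.6},
    {"offset": [-0.1, 0.26, -5.7], "rotation": [0, 0, 0.003], "fingers": 0.6}
  ]
}}

```text
time_s: 6.05
tcp_pos: [491.4, 290.7, 37.9]
eef_rot: [0.736, 0.677, 0.001, 0.0]
ft_force: [-0.4, 0.4, -1.9]
opening: 0.325
grasp_force: 25.0
```

Call:
{"name": "arm_command", "arguments": {
  "plan": [
    {"offset": [0, 0, -0.08], "rotation": [0, 0, 0], "fingers": 0.6},
    {"offset": [0, 0, -0.16], "rotation": [0, 0, 0], "fingers": 0.6},
    {"offset": [0, 0, -0.2], "rotation": [0, 0, 0], "fingers": 0.6},
    {"offset": [0, 0, -0.2], "rotation": [0, 0, 0], "fingers": 0.6},
    {"offset": [0, 0, -0.2], "rotation": [0, 0, 0], "fingers": 0.6}
  ]
}}

```text
time_s: 6.55
tcp_pos: [490.6, 290.4, 32.2]
eef_rot: [0.736, 0.677, 0.0, 0.0]
ft_force: [-0.5, -0.8, 2.5]
opening: 0.329
grasp_force: 25.0
```

```bash
python3 -c "
from h import *
go(490.7,290,32,-0.0855)"
```

```text
t 6.55 tcp [490.6 290.4  32.2] psi -0.083 zaxis [ 0.  0. -1.] q [ 0.51  0.48  1.82 -0.    0.84  0.6 ] F [-0.5 -0.8  2.5] open 30.0 g 25.0
offset [ 0.   -0.02 -0.01] rot -0.002
```

Call:
{"name": "arm_command", "arguments": {
  "plan": [
    {"offset": [0, 0, -0.03], "rotation": [0, 0, 0], "fingers": 0.6},
    {"offset": [0, 0, -0.03], "rotation": [0, 0, 0], "fingers": 0.6},
    {"offset": [0, 0, -0.03], "rotation": [0, 0, 0], "fingers": 0.12},
    {"offset": [0, 0, -0.03], "rotation": [0, 0, 0], "fingers": 0.12},
    {"offset": [0, 0, -0.03], "rotation": [0, 0, 0], "fingers": 0.12},
    {"offset": [0, 0, 0.5], "rotation": [0, 0, 0], "fingers": 0.12},
    {"offset": [0, 0, 1.6], "rotation": [0, 0, 0], "fingers": 0.12},
    {"offset": [0, 0, 3.2], "rotation": [0, 0, 0], "fingers": 0.12}
  ]
}}

```text
time_s: 7.35
tcp_pos: [489.3, 289.7, 111.7]
eef_rot: [0.736, 0.677, -0.002, -0.0]
ft_force: [0.6, 0.5, -0.7]
opening: 0.438
grasp_force: 0.0
```

```bash
python3 -c "
from h import *
go(500.1,-277,180,0.883)"
```

```text
t 7.35 tcp [489.3 289.7 111.7] psi -0.083 zaxis [-0.004 -0.002 -1.   ] q [ 0.51  0.39  1.73 -0.    1.03  0.6 ] F [ 0.6  0.5 -0.7] open 39.9 g 0.0
offset [  0.43 -22.67   2.73] rot 0.966
```

Call:
{"name": "arm_command", "arguments": {
  "plan": [
    {"offset": [0, 0, 1.5], "rotation": [0, 0, 0], "fingers": 0.12},
    {"offset": [0, -1.2, 2.7], "rotation": [0, 0, 0.13], "fingers": 0.12},
    {"offset": [0, -2.9, 2.7], "rotation": [0, 0, 0.26], "fingers": 0.12},
    {"offset": [0, -4.6, 2.7], "rotation": [0, 0, 0.39], "fingers": 0.12},
    {"offset": [0, -6.3, 2.7], "rotation": [0, 0, 0.52], "fingers": 0.12},
    {"offset": [0, -8, 2.7], "rotation": [0, 0, 0.65], "fingers": 0.12},
    {"offset": [0, -9.7, 2.7], "rotation": [0, 0, 0.78], "fingers": 0.12},
    {"offset": [0, -11.4, 2.7], "rotation": [0, 0, 0.9], "fingers": 0.12}
  ]
}}

```text
time_s: 8.15
tcp_pos: [490.4, 3.7, 180.4]
eef_rot: [0.366, 0.931, 0.0, 0.001]
ft_force: [0.5, -0.5, 0.5]
opening: 0.437
grasp_force: 0.0
```

Call:
{"name": "arm_command", "arguments": {
  "plan": [
    {"offset": [0, -1.7, 0], "rotation": [0, 0, 0], "fingers": 0.12},
    {"offset": [0.1, -3.4, 0], "rotation": [0, 0, 0.06], "fingers": 0.12},
    {"offset": [0.2, -5.1, 0], "rotation": [0, 0, 0.06], "fingers": 0.12},
    {"offset": [0.3, -6.8, 0], "rotation": [0, 0, 0.06], "fingers": 0.12},
    {"offset": [0.4, -8.5, 0], "rotation": [0, 0, 0.06], "fingers": 0.12},
    {"offset": [0.43, -10, 0], "rotation": [0, 0, 0.06], "fingers": 0.12},
    {"offset": [0.43, -11.2, 0], "rotation": [0, 0, 0.06], "fingers": 0.12},
    {"offset": [0.43, -11.2, 0], "rotation": [0, 0, 0.06], "fingers": 0.12}
  ]
}}

```text
time_s: 8.95
tcp_pos: [501.3, -278.3, 180.0]
eef_rot: [0.342, 0.94, -0.001, 0.001]
ft_force: [0.4, 0.5, 0.2]
opening: 0.44
grasp_force: 0.0
```

```bash
python3 - <<'E'
from h import *
c=cap('top');cap('top');s=cap('scene');go(500.1,-277,50,0.883)
# check profile: bright pixels in lower tray, both
a=cv2.resize(c['pixels'][180:260,200:290],None,fx=4.4,fy=4.4,interpolation=2); b=cv2.resize(s['pixels'][175:255,355:445],None,fx=4.4,fy=4.4,interpolation=2)
cv2.imwrite('pics/e.png',np.hstack([a,b]))
E
```

```text
t 9.1 tcp [ 501.1 -274.1  179.7] psi 0.8767 zaxis [ 0.     0.001 -1.   ] q [-0.52  0.34  1.63  0.    1.18 -1.4 ] F [-0.4 -0.7  0.7] open 40.3 g 0.0
offset [-0.04 -0.11 -5.19] rot 0.006
```

View pics/e.png

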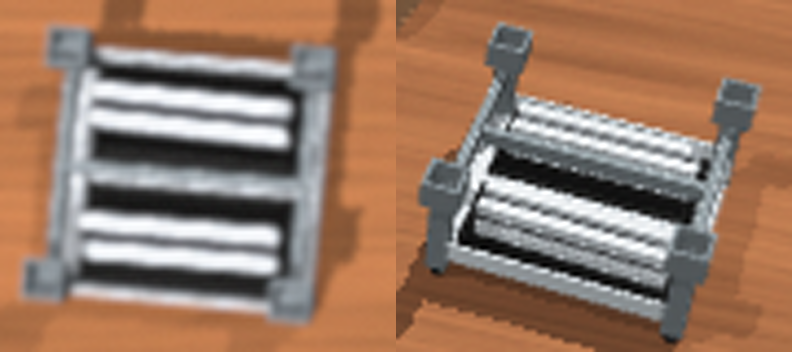

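Both bays hold a silver profile, with the new one in the lower bay of the top crop (around 180,242). Now I'll go down to the empty tray's bar.

Call:
{"name": "arm_command", "arguments": {
  "plan": [
    {"offset": [-0.04, -0.11, -1.2], "rotation": [0, 0, 0.006], "fingers": 0.12},
    {"offset": [-0.04, -0.11, -2.6], "rotation": [0, 0, 0.006], "fingers": 0.12},
    {"offset": [-0.04, -0.11, -3.9], "rotation": [0, 0, 0.006], "fingers": 0.12},
    {"offset": [-0.04, -0.11, -4.8], "rotation": [0, 0, 0.006], "fingers": 0.12},
    {"offset": [-0.04, -0.11, -5.19], "rotation": [0, 0, 0.006], "fingers": 0.12},
    {"offset": [-0.04, -0.11, -5.19], "rotation": [0, 0, 0.006], "fingers": 0.12},
    {"offset": [-0.04, -0.11, -5.19], "rotation": [0, 0, 0.006], "fingers": 0.12}
  ]
}}

```text
time_s: 9.8
tcp_pos: [501.1, -277.3, 50.8]
eef_rot: [0.337, 0.942, -0.0, 0.001]
ft_force: [-0.6, 0.2, -0.6]
opening: 0.439
grasp_force: 0.0
```

Call:
{"name": "arm_command", "arguments": {
  "plan": [
    {"offset": [0, 0, 0], "rotation": [0, 0, 0], "fingers": 0.7},
    {"offset": [0, 0, 0], "rotation": [0, 0, 0], "fingers": 0.95},
    {"offset": [0, 0, 0], "rotation": [0, 0, 0], "fingers": 0.95},
    {"offset": [0, 0, 0], "rotation": [0, 0, 0], "fingers": 0.95},
    {"offset": [0, 0, 0], "rotation": [0, 0, 0], "fingers": 0.95},
    {"offset": [0, 0, 0], "rotation": [0, 0, 0], "fingers": 0.95}
  ],
  "force": 55
}}

```text
time_s: 10.4
tcp_pos: [500.1, -277.9, 50.0]
eef_rot: [0.337, 0.942, -0.0, 0.0]
ft_force: [-2.5, -1.4, 3.4]
opening: 0.085
grasp_force: 55.0
```

```bash
python3 - <<'E'
from fit import *
T=cap('top')
go(535.1,286,205,-0.0855)
cups=[[86,81,98],[86,-81,98],[-86,81,98],[-86,-81,98]]
p=(np.array([(43,279),(69,48),(290,300),(314,66)])+.5)/4.4-.5+[200,180]
fit('lower',[(T,range(4),p)],cups,[535,286,1.48])
E
```

```text
t 10.45 tcp [ 500.1 -277.9   50. ] psi 0.8838 zaxis [-0.    -0.001 -1.   ] q [-0.53  0.46  1.79 -0.    0.88 -1.41] F [-2.7 -1.8  5.2] open 7.5 g 55.0
offset [ 1.4  22.56  6.2 ] rot -0.969
lower [535.089 285.663   1.484] deg 85.0 res [0.1, 0.1, -0.2, -0.4, 0.3, 0.3, -0.1, 0.1]
```

Call:
{"name": "arm_command", "arguments": {
  "plan": [
    {"offset": [0, 0, 0.3], "rotation": [0, 0, 0], "fingers": 0.95},
    {"offset": [0, 0, 1.0], "rotation": [0, 0, 0], "fingers": 0.95},
    {"offset": [0, 0, 2.0], "rotation": [0, 0, 0], "fingers": 0.95},
    {"offset": [0, 0, 3.2], "rotation": [0, 0, 0], "fingers": 0.95},
    {"offset": [0, 0, 4.4], "rotation": [0, 0, 0], "fingers": 0.95},
    {"offset": [0, 0, 5.4], "rotation": [0, 0, 0], "fingers": 0.95},
    {"offset": [0, 0, 6.1], "rotation": [0, 0, 0], "fingers": 0.95},
    {"offset": [0, 0, 6.2], "rotation": [0, 0, 0], "fingers": 0.95}
  ]
}}

```text
time_s: 11.25
tcp_pos: [501.1, -277.4, 206.2]
eef_rot: [0.337, 0.941, 0.0, 0.002]
ft_force: [0.3, -0.0, -5.4]
opening: 0.084
grasp_force: 55.0
```

Call:
{"name": "arm_command", "arguments": {
  "plan": [
    {"offset": [0, 0.4, 0], "rotation": [0, 0, 0], "fingers": 0.95},
    {"offset": [0.1, 1.2, 0], "rotation": [0, 0, -0.05], "fingers": 0.95},
    {"offset": [0.2, 2.4, 0], "rotation": [0, 0, -0.1], "fingers": 0.95},
    {"offset": [0.3, 3.8, 0], "rotation": [0, 0, -0.15], "fingers": 0.95},
    {"offset": [0.4, 5.2, 0], "rotation": [0, 0, -0.21], "fingers": 0.95},
    {"offset": [0.5, 6.6, 0], "rotation": [0, 0, -0.27], "fingers": 0.95},
    {"offset": [0.6, 8.0, 0], "rotation": [0, 0, -0.33], "fingers": 0.95},
    {"offset": [0.7, 9.4, 0], "rotation": [0, 0, -0.39], "fingers": 0.95}
  ]
}}

```text
time_s: 12.05
tcp_pos: [516.0, -40.0, 202.5]
eef_rot: [0.514, 0.858, -0.001, -0.002]
ft_force: [-0.5, 0.2, -5.8]
opening: 0.082
grasp_force: 55.0
```

Call:
{"name": "arm_command", "arguments": {
  "plan": [
    {"offset": [0.1, 1.4, 0], "rotation": [0, 0, -0.06], "fingers": 0.95},
    {"offset": [0.2, 2.8, 0], "rotation": [0, 0, -0.12], "fingers": 0.95},
    {"offset": [0.3, 4.2, 0], "rotation": [0, 0, -0.18], "fingers": 0.95},
    {"offset": [0.4, 5.6, 0], "rotation": [0, 0, -0.24], "fingers": 0.95},
    {"offset": [0.5, 7.0, 0], "rotation": [0, 0, -0.3], "fingers": 0.95},
    {"offset": [0.6, 8.4, 0], "rotation": [0, 0, -0.36], "fingers": 0.95},
    {"offset": [0.7, 9.6, 0], "rotation": [0, 0, -0.42], "fingers": 0.95},
    {"offset": [0.7, 10.6, 0], "rotation": [0, 0, -0.48], "fingers": 0.95}
  ]
}}

```text
time_s: 12.85
tcp_pos: [533.5, 224.7, 202.1]
eef_rot: [0.703, 0.711, -0.002, -0.001]
ft_force: [-0.7, 0.7, -4.9]
opening: 0.086
grasp_force: 55.0
```

```bash
python3 - <<'E'
from fit import *
go(535.1,286,205,-0.085)
E
```

```text
t 12.85 tcp [533.5 224.7 202.1] psi 0.0114 zaxis [-0.004 -0.001 -1.   ] q [0.38 0.34 1.57 0.   1.24 0.37] F [-0.7  0.7 -4.9] open 7.8 g 55.0
offset [0.06 2.45 0.12] rot -0.096
```

Call:
{"name": "arm_command", "arguments": {
  "plan": [
    {"offset": [0, 0.9, 0], "rotation": [0, 0, -0.04], "fingers": 0.95},
    {"offset": [0, 1.7, 0], "rotation": [0, 0, -0.08], "fingers": 0.95},
    {"offset": [0, 2.2, 0], "rotation": [0, 0, -0.098], "fingers": 0.95},
    {"offset": [0, 2.5, 0], "rotation": [0, 0, -0.098], "fingers": 0.95},
    {"offset": [0, 2.5, 0], "rotation": [0, 0, -0.098], "fingers": 0.95},
    {"offset": [0, 2.5, 0], "rotation": [0, 0, -0.098], "fingers": 0.95},
    {"offset": [0, 2.5, 0], "rotation": [0, 0, -0.098], "fingers": 0.95}
  ]
}}

```text
time_s: 13.55
tcp_pos: [535.0, 284.3, 204.2]
eef_rot: [0.737, 0.676, -0.001, 0.0]
ft_force: [0.5, 0.2, -5.0]
opening: 0.087
grasp_force: 55.0
```

```bash
python3 - <<'E'
from fit import *
cap('top');cap('top')
go(535.1,286,205,-0.085)
s=cap('scene');t=cap('top'); go(535.1,286,205,-0.085)
b=s['pixels'][110:270,335:465]; a=t['pixels'][170:280,185:305]
cv2.imwrite('pics/f.png',np.hstack([cv2.resize(b,None,fx=3,fy=3,interpolation=2),cv2.copyMakeBorder(cv2.resize(a,None,fx=3,fy=3,interpolation=2),0,150,0,0,0)]))
E
```

```text
t 13.65 tcp [535.2 284.4 204.6] psi -0.0858 zaxis [-0. -0. -1.] q [ 0.47  0.37  1.51 -0.    1.26  0.56] F [-0.6 -0.3 -5.3] open 7.4 g 55.0
offset [-0.01  0.06  0.02] rot 0.001
t 13.75 tcp [535.3 284.6 204.7] psi -0.0857 zaxis [ 0. -0. -1.] q [ 0.47  0.37  1.51 -0.    1.26  0.56] F [-0.4 -0.1 -5.3] open 7.5 g 55.0
offset [-0.01  0.06  0.01] rot 0.001
```

View pics/f.png

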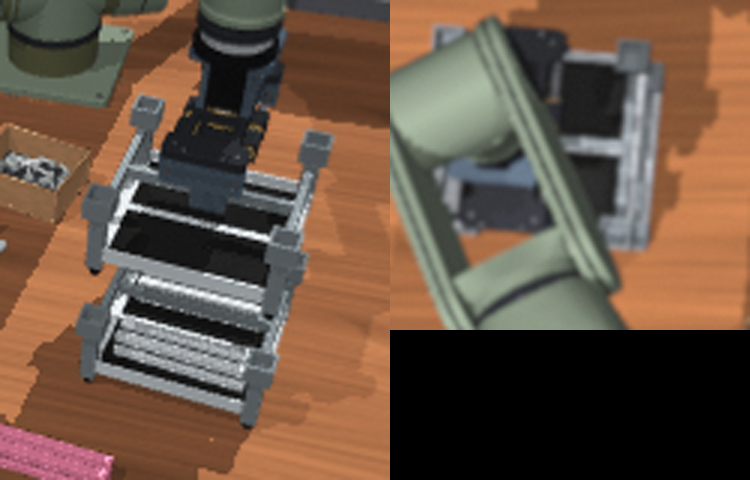

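```bash
python3 - <<'E'
from fit import *
s=cap('scene');t=cap('top')
cups=[[86,81,98],[86,-81,98],[-86,81,98],[-86,-81,98]]
f=lambda p:(np.array(p)+.5)/3-.5+[335,110]
fit('upS',[(s,range(4),f([(317,142),(287,241),(147,105),(98,196)]))],cups,[535,286,1.48],154.6)
g=lambda p:(np.array(p)+.5)/3-.5+[185,170]
# right-side cups in top crop: back... (633-390,54) = far(+x) right ; left-top (448-390,38)
fit('upT',[(t,[1,3],g([(58,38),(244,54)]))],cups,[535,286,1.48],154.6)
E
```

```text
upS [537.757 284.013   1.485] deg 85.1 res [0.0, -0.2, -0.6, -0.0, -0.0, 0.1, 0.6, 0.2]
upT [535.267 282.324   1.479] deg 84.8 res [0.2, 0.0, -0.2, -0.0]
```

Both views put the held tray about 3 mm short in y relative to the lower tray. I'll correct that and descend.

Call:
{"name": "arm_command", "arguments": {
  "plan": [
    {"offset": [-0.02, 0.12, -0.3], "rotation": [0, 0, 0], "fingers": 0.95},
    {"offset": [-0.02, 0.12, -0.8], "rotation": [0, 0, 0], "fingers": 0.95},
    {"offset": [-0.02, 0.12, -1.4], "rotation": [0, 0, 0], "fingers": 0.95},
    {"offset": [-0.02, 0.12, -1.8], "rotation": [0, 0, 0], "fingers": 0.95},
    {"offset": [-0.02, 0.12, -2.05], "rotation": [0, 0, 0], "fingers": 0.95},
    {"offset": [-0.02, 0.12, -2.2], "rotation": [0, 0, 0], "fingers": 0.95},
    {"offset": [-0.02, 0.12, -2.3], "rotation": [0, 0, 0], "fingers": 0.95},
    {"offset": [-0.02, 0.12, -2.4], "rotation": [0, 0, 0], "fingers": 0.95}
  ]
}}

```text
time_s: 14.65
tcp_pos: [535.1, 288.3, 144.9]
eef_rot: [0.737, 0.676, 0.001, 0.0]
ft_force: [0.9, 0.1, -4.6]
opening: 0.082
grasp_force: 55.0
```

```bash
python3 - <<'E'
from fit import *
go(535,287.5,130,-0.085)
E
```

```text
t 14.65 tcp [535.1 288.3 144.9] psi -0.085 zaxis [ 0.001  0.    -1.   ] q [ 0.48  0.42  1.59 -0.    1.13  0.56] F [ 0.9  0.1 -4.6] open 7.4 g 55.0
offset [-0.   -0.03 -0.6 ] rot -0.0
```

Call:
{"name": "arm_command", "arguments": {
  "plan": [
    {"offset": [0, 0, -0.1], "rotation": [0, 0, 0], "fingers": 0.95},
    {"offset": [0, 0, -0.2], "rotation": [0, 0, 0], "fingers": 0.95},
    {"offset": [0, 0, -0.3], "rotation": [0, 0, 0], "fingers": 0.95},
    {"offset": [0, 0, -0.38], "rotation": [0, 0, 0], "fingers": 0.95},
    {"offset": [0, 0, -0.46], "rotation": [0, 0, 0], "fingers": 0.95},
    {"offset": [0, 0, -0.54], "rotation": [0, 0, 0], "fingers": 0.95},
    {"offset": [0, 0, -0.58], "rotation": [0, 0, 0], "fingers": 0.95},
    {"offset": [0, 0, -0.58], "rotation": [0, 0, 0], "fingers": 0.95}
  ]
}}

```text
time_s: 15.45
tcp_pos: [534.7, 288.1, 130.2]
eef_rot: [0.736, 0.676, 0.0, 0.0]
ft_force: [-0.4, 0.5, -5.0]
opening: 0.082
grasp_force: 55.0
```

```bash
python3 - <<'E'
from fit import *
go(535,287.5,130,-0.085)
E
```

```text
t 15.45 tcp [534.7 288.1 130.2] psi -0.0849 zaxis [ 0.  0. -1.] q [ 0.48  0.43  1.61 -0.    1.1   0.56] F [-0.4  0.5 -5. ] open 7.4 g 55.0
offset [ 0.01 -0.02 -0.01] rot -0.0
```

Call:
{"name": "arm_command", "arguments": {
  "plan": [
    {"offset": [0, 0, -0.03], "rotation": [0, 0, 0], "fingers": 0.95},
    {"offset": [0, 0, -0.06], "rotation": [0, 0, 0], "fingers": 0.95},
    {"offset": [0, 0, -0.08], "rotation": [0, 0, 0], "fingers": 0.95},
    {"offset": [0, 0, -0.08], "rotation": [0, 0, 0], "fingers": 0.95}
  ]
}}

```text
time_s: 15.85
tcp_pos: [534.9, 288.2, 130.0]
eef_rot: [0.737, 0.676, 0.001, 0.0]
ft_force: [-3.1, -1.4, 6.3]
opening: 0.085
grasp_force: 55.0
```

```bash
python3 - <<'E'
from fit import *
go(535,287.5,130,-0.085)
E
```

```text
t 15.85 tcp [534.9 288.2 130. ] psi -0.085 zaxis [ 0.001  0.001 -1.   ] q [ 0.48  0.43  1.61 -0.    1.1   0.56] F [-3.1 -1.4  6.3] open 7.8 g 55.0
offset [ 0.   -0.03  0.  ] rot -0.0
```

Call:
{"name": "arm_command", "arguments": {
  "plan": [
    {"offset": [0, 0, 0], "rotation": [0, 0, 0], "fingers": 0.95},
    {"offset": [0, 0, 0], "rotation": [0, 0, 0], "fingers": 0.45},
    {"offset": [0, 0, 0], "rotation": [0, 0, 0], "fingers": 0.45},
    {"offset": [0, 0, 0], "rotation": [0, 0, 0], "fingers": 0.45},
    {"offset": [0, 0, 0.5], "rotation": [0, 0, 0], "fingers": 0.45},
    {"offset": [0, 0, 1.5], "rotation": [0, 0, 0], "fingers": 0.45},
    {"offset": [0, 0, 3.0], "rotation": [0, 0, 0], "fingers": 0.45},
    {"offset": [0, 0, 4.0], "rotation": [0, 0, 0], "fingers": 0.45}
  ]
}}

```text
time_s: 16.65
tcp_pos: [535.6, 288.5, 231.5]
eef_rot: [0.737, 0.676, 0.002, 0.001]
ft_force: [-0.2, 0.1, 0.6]
opening: 0.274
grasp_force: 0.0
```

```bash
python3 - <<'E'
from fit import *
go(447.3,-4,120,1.283)
E
```

```text
t 16.65 tcp [535.6 288.5 231.5] psi -0.0851 zaxis [ 0.003  0.002 -1.   ] q [ 0.48  0.36  1.46 -0.    1.32  0.56] F [-0.2  0.1  0.6] open 24.9 g 0.0
offset [ -3.53 -11.7   -4.46] rot 1.368
```

Call:
{"name": "arm_command", "arguments": {
  "plan": [
    {"offset": [-0.5, -1.5, 0], "rotation": [0, 0, 0.14], "fingers": 0.3},
    {"offset": [-1, -3, 0], "rotation": [0, 0, 0.28], "fingers": 0.3},
    {"offset": [-1.5, -4.5, 0], "rotation": [0, 0, 0.42], "fingers": 0.3},
    {"offset": [-2, -6, 0], "rotation": [0, 0, 0.56], "fingers": 0.3},
    {"offset": [-2.5, -7.5, 0], "rotation": [0, 0, 0.7], "fingers": 0.3},
    {"offset": [-3, -9, -0.5], "rotation": [0, 0, 0.84], "fingers": 0.3},
    {"offset": [-3.5, -10.5, -1.5], "rotation": [0, 0, 0.98], "fingers": 0.3},
    {"offset": [-3.53, -11.7, -2.5], "rotation": [0, 0, 1.12], "fingers": 0.3}
  ]
}}

```text
time_s: 17.45
tcp_pos: [445.7, -6.1, 166.4]
eef_rot: [0.262, 0.965, 0.0, 0.001]
ft_force: [-0.3, 0.3, -0.1]
opening: 0.347
grasp_force: 0.0
```

Call:
{"name": "arm_command", "arguments": {
  "plan": [
    {"offset": [0, 0, -1], "rotation": [0, 0, 0.12], "fingers": 0.3},
    {"offset": [0, 0, -2], "rotation": [0, 0, 0.248], "fingers": 0.3},
    {"offset": [0, 0, -2], "rotation": [0, 0, 0.248], "fingers": 0.3},
    {"offset": [0, 0, -2], "rotation": [0, 0, 0.248], "fingers": 0.3},
    {"offset": [0, 0, -2], "rotation": [0, 0, 0.248], "fingers": 0.3}
  ]
}}

```text
time_s: 17.95
tcp_pos: [447.9, -4.2, 117.2]
eef_rot: [0.144, 0.99, 0.0, 0.002]
ft_force: [-0.1, -0.3, 0.2]
opening: 0.349
grasp_force: 0.0
```

```bash
python3 - <<'E'
from fit import *
s=cap('scene');t=cap('top')
go(447.3,-4,30,1.283)
b=s['pixels'][120:220,270:390]; a=s['pixels'][140:250,345:445]
cv2.imwrite('pics/g.png',np.hstack([cv2.resize(b,(396,330),interpolation=2),cv2.resize(a,(300,330),interpolation=2)]))
E
```

```text
t 18.05 tcp [447.6  -4.2 117. ] psi 1.2824 zaxis [ 0.003  0.    -1.   ] q [-0.04  0.21  1.99  0.    0.94 -1.32] F [-0.8 -0.5  0.3] open 32.0 g 0.0
offset [-0.01  0.01 -3.48] rot 0.001
```

View pics/g.png

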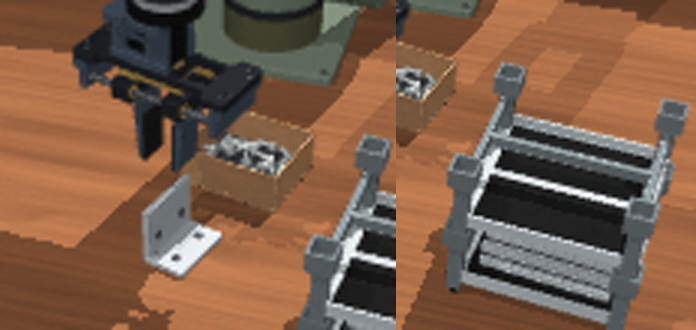

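The trays are nested level, with the feet in the cups, and the cleat stands upright below the fingers at about (165,225). I'll descend and grip its leg.

Call:
{"name": "arm_command", "arguments": {
  "plan": [
    {"offset": [0, 0, -1], "rotation": [0, 0, 0], "fingers": 0.3},
    {"offset": [0, 0, -2], "rotation": [0, 0, 0], "fingers": 0.3},
    {"offset": [0, 0, -2.8], "rotation": [0, 0, 0], "fingers": 0.3},
    {"offset": [0, 0, -3.3], "rotation": [0, 0, 0], "fingers": 0.3},
    {"offset": [0, 0, -3.48], "rotation": [0, 0, 0], "fingers": 0.3},
    {"offset": [0, 0, -3.48], "rotation": [0, 0, 0], "fingers": 0.3},
    {"offset": [0, 0, -3.48], "rotation": [0, 0, 0], "fingers": 0.3}
  ]
}}

```text
time_s: 18.75
tcp_pos: [447.3, -4.4, 29.5]
eef_rot: [0.143, 0.99, 0.0, 0.001]
ft_force: [-0.3, -0.4, -0.1]
opening: 0.35
grasp_force: 0.0
```

Call:
{"name": "arm_command", "arguments": {
  "plan": [
    {"offset": [0, 0, 0], "rotation": [0, 0, 0], "fingers": 0.6},
    {"offset": [0, 0, 0], "rotation": [0, 0, 0], "fingers": 0.75},
    {"offset": [0, 0, 0], "rotation": [0, 0, 0], "fingers": 0.95},
    {"offset": [0, 0, 0], "rotation": [0, 0, 0], "fingers": 0.95},
    {"offset": [0, 0, 0], "rotation": [0, 0, 0], "fingers": 0.95},
    {"offset": [0, 0, 0], "rotation": [0, 0, 0], "fingers": 0.95}
  ],
  "force": 25
}}

```text
time_s: 19.35
tcp_pos: [446.7, -4.4, 28.9]
eef_rot: [0.143, 0.99, 0.0, 0.0]
ft_force: [-0.2, -0.4, 4.7]
opening: 0.087
grasp_force: 25.0
```

```bash
python3 - <<'E'
from fit import *
# upper at TCP-release pose (534.9,288.2); leg 66 mm toward -x along psi
v=np.array([534.9,288.2])-66*np.array([np.cos(-.085),np.sin(-.085)]); print(v)
go(*v,230,-.085)
E
```

```text
[469.13828148 293.80324706]
t 19.35 tcp [446.7  -4.4  28.9] psi 1.283 zaxis [ 0.001  0.    -1.   ] q [-0.04  0.34  2.1   0.    0.7  -1.32] F [-0.2 -0.4  4.7] open 7.9 g 25.0
offset [ 0.9  11.93  8.04] rot -1.368
```

Call:
{"name": "arm_command", "arguments": {
  "plan": [
    {"offset": [0, 0, 0.4], "rotation": [0, 0, 0], "fingers": 0.95},
    {"offset": [0, 0, 1.5], "rotation": [0, 0, 0], "fingers": 0.95},
    {"offset": [0, 0, 3], "rotation": [0, 0, -0.1], "fingers": 0.95},
    {"offset": [0, 0.5, 4.5], "rotation": [0, 0, -0.22], "fingers": 0.95},
    {"offset": [0.1, 1.2, 6], "rotation": [0, 0, -0.35], "fingers": 0.95},
    {"offset": [0.2, 2, 7.2], "rotation": [0, 0, -0.48], "fingers": 0.95},
    {"offset": [0.3, 3, 8], "rotation": [0, 0, -0.61], "fingers": 0.95},
    {"offset": [0.4, 4.2, 8.04], "rotation": [0, 0, -0.74], "fingers": 0.95}
  ]
}}

```text
time_s: 20.15
tcp_pos: [457.8, 101.3, 232.9]
eef_rot: [0.494, 0.869, 0.002, 0.002]
ft_force: [-0.6, -0.2, -1.7]
opening: 0.088
grasp_force: 25.0
```

Call:
{"name": "arm_command", "arguments": {
  "plan": [
    {"offset": [0.1, 1.4, 0], "rotation": [0, 0, -0.12], "fingers": 0.95},
    {"offset": [0.2, 2.8, 0], "rotation": [0, 0, -0.24], "fingers": 0.95},
    {"offset": [0.3, 4.2, 0], "rotation": [0, 0, -0.36], "fingers": 0.95},
    {"offset": [0.4, 5.6, 0], "rotation": [0, 0, -0.48], "fingers": 0.95},
    {"offset": [0.5, 6.8, 0], "rotation": [0, 0, -0.58], "fingers": 0.95},
    {"offset": [0.5, 7.6, 0], "rotation": [0, 0, -0.628], "fingers": 0.95},
    {"offset": [0.5, 7.73, 0], "rotation": [0, 0, -0.628], "fingers": 0.95},
    {"offset": [0.5, 7.73, 0], "rotation": [0, 0, -0.628], "fingers": 0.95}
  ]
}}

```text
time_s: 20.95
tcp_pos: [468.4, 293.7, 229.2]
eef_rot: [0.736, 0.677, -0.001, 0.0]
ft_force: [-0.9, -0.6, -1.8]
opening: 0.087
grasp_force: 25.0
```

```bash
python3 - <<'E'
from fit import *
cap('top');go(469.1,293.8,135,-.085)
s=cap('scene')
a=s['pixels'][90:250,335:455]
cv2.imwrite('pics/i.png',cv2.resize(a,None,fx=3,fy=3,interpolation=2))
E
```

```text
t 21.0 tcp [468.6 293.1 229.3] psi -0.0841 zaxis [-0.001 -0.001 -1.   ] q [ 0.54  0.28  1.59 -0.    1.28  0.62] F [-0.9 -0.6 -2.8] open 7.9 g 25.0
offset [ 0.02  0.03 -3.77] rot -0.001
```

View pics/i.png

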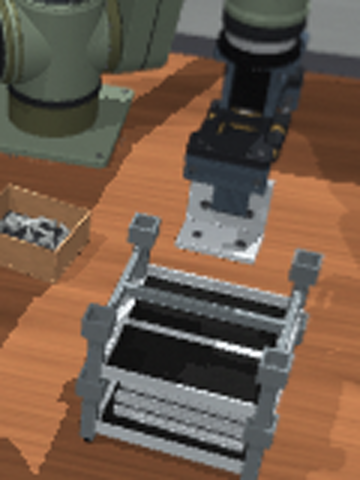

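The cleat hangs level at (225,225), with its foot toward the bar, above the near bay. Lowering it.

Call:
{"name": "arm_command", "arguments": {
  "plan": [
    {"offset": [0.02, 0.02, -0.8], "rotation": [0, 0, 0], "fingers": 0.95},
    {"offset": [0.02, 0.02, -1.7], "rotation": [0, 0, 0], "fingers": 0.95},
    {"offset": [0.02, 0.02, -2.5], "rotation": [0, 0, 0], "fingers": 0.95},
    {"offset": [0.02, 0.02, -3.1], "rotation": [0, 0, 0], "fingers": 0.95},
    {"offset": [0.02, 0.02, -3.4], "rotation": [0, 0, 0], "fingers": 0.95},
    {"offset": [0.02, 0.02, -3.55], "rotation": [0, 0, 0], "fingers": 0.95},
    {"offset": [0.02, 0.02, -3.6], "rotation": [0, 0, 0], "fingers": 0.95},
    {"offset": [0.02, 0.02, -3.65], "rotation": [0, 0, 0], "fingers": 0.95}
  ]
}}

```text
time_s: 21.85
tcp_pos: [470.0, 294.4, 139.1]
eef_rot: [0.737, 0.676, 0.001, 0.0]
ft_force: [-0.2, 0.1, -2.1]
opening: 0.083
grasp_force: 25.0
```

Call:
{"name": "arm_command", "arguments": {
  "plan": [
    {"offset": [0, 0, -0.04], "rotation": [0, 0, 0], "fingers": 0.95},
    {"offset": [0, 0, -0.08], "rotation": [0, 0, 0], "fingers": 0.95},
    {"offset": [0, 0, -0.11], "rotation": [0, 0, 0], "fingers": 0.95},
    {"offset": [0, 0, -0.13], "rotation": [0, 0, 0], "fingers": 0.95},
    {"offset": [0, 0, -0.13], "rotation": [0, 0, 0], "fingers": 0.95}
  ]
}}

```text
time_s: 22.35
tcp_pos: [469.5, 294.3, 135.1]
eef_rot: [0.737, 0.676, 0.0, 0.0]
ft_force: [0.6, -0.5, -1.9]
opening: 0.084
grasp_force: 25.0
```

```bash
python3 - <<'E'
from fit import *
go(469.1,293.8,134.9,-.085)
E
```

```text
t 22.35 tcp [469.5 294.3 135.1] psi -0.085 zaxis [ 0. -0. -1.] q [ 0.54  0.35  1.73 -0.    1.06  0.62] F [ 0.6 -0.5 -1.9] open 7.7 g 25.0
offset [-0.01 -0.02 -0.01] rot -0.0
```

Not touching yet, so I'll press a little further.

Call:
{"name": "arm_command", "arguments": {
  "plan": [
    {"offset": [0, 0, -0.03], "rotation": [0, 0, 0], "fingers": 0.95},
    {"offset": [0, 0, -0.05], "rotation": [0, 0, 0], "fingers": 0.95},
    {"offset": [0, 0, -0.06], "rotation": [0, 0, 0], "fingers": 0.95},
    {"offset": [0, 0, -0.06], "rotation": [0, 0, 0], "fingers": 0.95}
  ]
}}

```text
time_s: 22.75
tcp_pos: [469.5, 294.4, 134.8]
eef_rot: [0.736, 0.676, 0.0, 0.0]
ft_force: [-2.2, -0.5, 6.8]
opening: 0.084
grasp_force: 25.0
```

Call:
{"name": "arm_command", "arguments": {
  "plan": [
    {"offset": [0, 0, 0], "rotation": [0, 0, 0], "fingers": 0.95},
    {"offset": [0, 0, 0], "rotation": [0, 0, 0], "fingers": 0.55},
    {"offset": [0, 0, 0], "rotation": [0, 0, 0], "fingers": 0.55},
    {"offset": [0, 0, 0], "rotation": [0, 0, 0], "fingers": 0.55},
    {"offset": [0, 0, 0.4], "rotation": [0, 0, 0], "fingers": 0.55},
    {"offset": [0, 0, 1.4], "rotation": [0, 0, 0], "fingers": 0.55},
    {"offset": [0, 0, 3.0], "rotation": [0, 0, 0], "fingers": 0.55},
    {"offset": [0, 0, 4.8], "rotation": [0, 0, 0], "fingers": 0.55}
  ]
}}

```text
time_s: 23.55
tcp_pos: [468.9, 294.0, 254.6]
eef_rot: [0.737, 0.676, -0.001, -0.0]
ft_force: [-0.0, 0.5, 0.8]
opening: 0.229
grasp_force: 0.0
```

Call:
{"name": "arm_command", "arguments": {
  "plan": [
    {"offset": [-1, -1.5, 0.5], "rotation": [0, 0, 0], "fingers": 0.55},
    {"offset": [-2, -3, 0.5], "rotation": [0, 0, 0], "fingers": 0.55},
    {"offset": [-2, -4.5, 0.5], "rotation": [0, 0, 0], "fingers": 0.55},
    {"offset": [-2, -6, 0.5], "rotation": [0, 0, 0], "fingers": 0.55},
    {"offset": [-2, -6, 0.5], "rotation": [0, 0, 0], "fingers": 0.55},
    {"offset": [-2, -6, 0.5], "rotation": [0, 0, 0], "fingers": 0.55}
  ]
}}

```text
time_s: 24.15
tcp_pos: [419.7, 144.1, 266.9]
eef_rot: [0.737, 0.676, 0.001, 0.0]
ft_force: [-0.6, 1.1, -0.4]
opening: 0.226
grasp_force: 0.0
```

```bash
python3 - <<'E'
from fit import *
st();s=cap('scene');t=cap('top')
a=s['pixels'][110:300,230:455]
b=t['pixels'][170:270,195:285]
cv2.imwrite('pics/j.png',np.hstack([cv2.resize(a,(450,380),interpolation=2),cv2.resize(b,(342,380),interpolation=2)]))
E
```

```text
t 24.15 tcp [419.7 144.1 266.9] psi -0.0869 zaxis [ 0.001  0.001 -1.   ] q [0.3  0.08 1.74 0.   1.32 0.39] F [-0.6  1.1 -0.4] open 20.5 g 0.0
```

View pics/j.png

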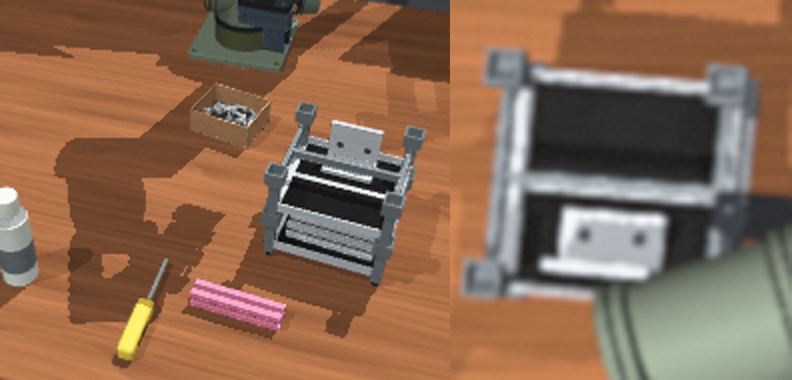

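The stack is level and nested, the cleat stands upright on the upper deck at (355,150), and the can and driver have not moved. I'll hand in.

```bash
python3 -c "
from station import robot
print(robot.hand_in())"
```

```text
the job is handed in; nothing more can be done
None
```

I handed the job in at about 24 s of the 72 s allowed: the profile is in the free bay, the empty tray is stacked home, and the cleat stands on the upper deck. The last pictures agree with this, but the hand-in gave no verdict.

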